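# Load an ink tank into the printer's ink dock and clamp it home

## Robot

A 6-joint arm with a two-finger parallel gripper is mounted at the origin on the work surface; the furniture and walls round the work are solid. World frame = base frame: x ahead of the robot, y to its left, z up, the work surface at z = 0. Lengths are in m, angles in degrees, forces in N, time in s.
With the tool pointing down it reaches from about 0.3 to 0.75 m from the base axis. Payload 8.5 kg.
Tool frame: the origin (TCP) lies midway between the tips of the shut fingers; the grasp point (between the pads) lies 19 mm behind it (env.tcp_to_grasp is the z of the grasp point in the tool frame, in m); z points along the fingers, y is the line along which they close (so a half turn about z gives the same grasp; the last joint's range is limited). The gripper opens to 85 mm and grips with 20 to 120 N. Pads are 22 mm wide; open, the fingers measure 114 mm over their backs; the gripper's body (76 mm by 85 mm) begins 54 mm behind the grasp point. The pads swing forward as they close: fully open they stand 13 mm farther back than shut.
Start: joints at [55.216, 21.807, 74.336, -0, 83.858, -12.336], TCP at [0.21, 0.508, 0.231] pointing down, gripper open.
Joint ranges: [-178.18, 178.18], [-50.72, 133.34], [12.68, 142.11], [-81.47, 261.47], [9.98, 163.14], [-165.26, 165.26]. Speed limits (degrees/s): [136.94, 136.94, 180, 180, 180, 180].

## Interface

Orientations are given as a 3x3 rotation matrix whose columns are the frame's x, y, z axes.
In Python, from rig import env, imaging, job, models gives the robot as it stands. The module is installed in compiled form; this text tells all that it offers.
- The arm moves only by the tool jog_arm, never from a script. Its argument "plan" is text: rows parted by semicolons, each of 7 numbers parted by spaces: the turn, a rotation vector about the tool's x, y, z in degrees, then the shift along the tool's x, y, z in cm, then the closure in counts, from 0 (fully open) to 255 (shut). In form: rx ry rz x y z claw; .... A call has 1 to 10 rows; each row shifts and turns the commanded pose from where the row before left it, along the tool's axes as they then stand; what a row does not reach is not made up. A row lasts 1/12 s, in which the tool goes at most 41.7 mm and 7.16 degrees, less where a joint would pass 70% of its speed; a pose out of reach is approached as far as the arm can. A call with a gripper value outside its range is refused whole. The fingers move at their own pace and stop on an object; "grip_force" is the grip in N (left out, the last holds). Time passes only in rows, so rows that do not move let the fingers close. It gives the time, the measured TCP pose, the force, the opening and the grip force at its end, in the units of the state.
- env.observe(): the state, without advancing time (a new reading comes with each control period).
- imaging.get_image(name): name is "side" or "top" or "wrist"; returns a dict with "pixels" (420x560x3 uint8, red, green, blue), "depth" (420x560 float32, m along the optical axis (not along the pixel's ray), 0 where there is no reading), "fov_y" (degrees; the focal length in pixels is half the picture's height over the tangent of half this angle, whatever the lens; pixels are square), "cx", "cy" (the principal point, pixels), "world_from_camera" (4x4, takes a point from camera to world coordinates). Camera axes: x right, y down, z forward; pixel columns grow to the right and rows downward; lengths in m; the calibration is good to about 2 mm. A picture is of the moment at which its call begins.
- job.close_job(): hands the job in; it is judged then, once.
Trained networks look in the newest picture that a camera, given by its name, has taken for a name from the list of things; names that differ only in an ending like _2 or _b are one class to them, and where a whole thing is asked for, a point or a joint stands for the part that bears it (a point fixed in the world has none). Each returns a list of dicts, best first, with "confidence" (0 to 1); they miss things now and then, are a little off and sometimes report something else, mostly with a low value. They report only what shows in the picture. A call takes as long as a camera call. They do not tell look-alikes from the thing itself.
- models.outline_of(camera, query): "region" (420x560 bool, what is visible of it) and "bbox" ([centre column, centre row, width, height] in pixels, round what is visible of it).
- models.tip_of(camera, query): "at" ([column, row] in pixels: a listed point, or the origin of a listed thing).
The state is a dict: "time_s": time; "q": joint angles; "qvel": joint speeds; "joint_efforts": joint torques, N m; "position": TCP position; "tool_rot": TCP orientation; "ft_force": force on the tool from outside, world axes, zero at the start; "wrist_torque": the same for the moment, N m; "grip_width": finger opening in m; "gripper_force": force on a finger pad.
Only numpy, scipy, OpenCV 4.12 (cv2) and the standard library are available. Lean on these libraries where they do the work, as an engineer would, in place of code of your own. Each camera call takes 0.05 s, during which the arm holds its last target. There are 200 camera calls.

## Task

Load the loose ink tank into the printer's ink dock: find the pocket with it and lower it in gently, upright, until it rests on the raised seat, and let go there without pushing the seat down by hand. Then swing the open clamp over it and press the clamp fully shut, so that it drives the tank home on the pocket floor. Use no more than about 25 N on the dock at any time, and leave the ink bottle, the eraser and the matchbox where they are.

Things in the scene. Friction and masses are not known exactly. Their poses are not given: they have to be found in the camera images.
- dock: Ink dock of a small desk printer, fixed: grey plate 180 x 120 x 14 mm. Origin on the desk under the middle of the black pocket block's travel; x points from the pocket to the two hinge posts (at x +70 mm, 100 mm high), y along the guide rods, z up. Grey cheeks along the plate's y edges are 30 mm high.
- rim_mid (a point): Point of the dock at the height of the pocket block's flat rim, 52 mm above the desk, over the dock's origin. The block, 80 (x) x 46 (y) mm, was left somewhere on its rods: its middle is -12 to +12 mm from here in the dock's y (x is exact). This shift is not given: find it by feel or sight. The block is rigid and does not give: touch it slowly, 10 mm/s or less.
- floor_mid (a point): Point of the dock at the height of the pocket's floor, 20 mm above the desk, over the origin. The pocket, in the middle of the block and shifted with it, is 58 (x) x 24 (y) mm, with sharp edges. In it a steel seat, 30 x 14 mm, stands 7 to 9 mm above the floor; it stays where it is pushed and sinks flush with the floor under 12 N or more.
- tank: The ink tank (the same thing as tank_center), a plain white upright block with a grey panel. Its origin is the middle of its underside.
- tank_center (a point): Centre of the loose ink tank: white plastic block, lower edges rounded 1 mm, 54 (its x) x 22 (its y) x 60 mm high, 80 g, standing upright on the desk; the centre is half-way up. It fits the pocket upright, its x along the dock's x, either way round. Resting on the raised seat its centre is 57 to 59 mm above the desk; home on the pocket floor it is 50 mm above the desk.
- clamp (a joint): Clamp angle, rad: 0 fully shut (level over the pocket, on its stop), 1.8 to 2.0 open (upright, leaning back). Stays where left (hinge friction 0.15 N m). Black lever 130 x 34 x 6 mm, thumb plate 56 mm wide at its free end; a 48 mm wide rubber bar under it, 70 mm from the hinge, meets the tank on the raised seat at 0.1 to 0.15 rad; from there the thumb plate needs 8 to 10 N.
- clamp_hinge (a point): Middle of the clamp's hinge axis, 70 mm from the dock origin along the dock's x and 91 mm above the desk. The axis runs along the dock's y; the clamp, at angle 0, points from here to the dock's -x, and at pi/2 straight up.
- clamp_handle (a point): Point on the outer face of the clamp's thumb plate (its upper face when shut, its far face when open), 115 mm from the hinge axis and 3 mm out from the lever's mid-plane: push the clamp here from behind, then from above.
- ink_bottle_mid (a point): Middle of the dark blue ink bottle, 52 x 52 x 62 mm, loose bystander.
- eraser_mid (a point): Middle of the pink eraser, 20 x 44 x 11 mm, loose bystander.
- matchbox_mid (a point): Middle of the matchbox, 36 x 55 x 14 mm, loose bystander.
Mind the look-alikes: they are no part of the job. Of the things shaped like the tank, the white one is meant.

How it is judged (in metres and radians):
On the way, in this order (a step that is already met when the one before it is completed fails the run):
1. the held tank is upright in the pocket, its foot at least 10 mm below the rim, the clamp open (horizontal distance between tank_center and dock below 0.017 m and angle between tank_center's own z axis and vertical below 0.1 rad and angle between the x axis of tank_center and the x axis of dock, either way round below 0.1 rad and z of tank_center in the frame of dock below 0.072 m and contact force between the fingers and tank above 0.5 N and value of joint clamp above 1 rad), for 0.05 s.
2. the tank rests on the raised seat, let go, the clamp still open (horizontal distance between tank_center and dock below 0.017 m and angle between tank_center's own z axis and vertical below 0.1 rad and angle between the x axis of tank_center and the x axis of dock, either way round below 0.1 rad and z of tank_center in the frame of dock between 0.0535 and 0.0608 m and contact force between the fingers and tank below 0.2 N and value of joint clamp above 1 rad), for 0.2 s.
3. the clamp is shut and has driven the tank home (horizontal distance between tank_center and dock below 0.017 m and angle between tank_center's own z axis and vertical below 0.1 rad and angle between the x axis of tank_center and the x axis of dock, either way round below 0.1 rad and z of tank_center in the frame of dock below 0.0525 m and value of joint clamp below 0.035 rad), for 0.2 s.
At the end, for the whole second after the job is handed in: The tank is home in the pocket (foot within 2.5 mm of the pocket floor, upright and in line with the dock within 0.1 rad), the clamp is shut over it (within 0.035 rad), and all is at rest (all of step 3 and linear speed of tank below 0.01 m/s and contact force between the fingers and tank below 0.2 N); the robot touches nothing.
It fails at once if the tank pushed the seat down (centre under 53.5 mm) while the clamp was open (z of tank_center in the frame of dock below 0.0535 m and horizontal distance between tank_center and dock below 0.017 m and value of joint clamp above 0.6 rad).
It fails at once if the tank pressed on the dock with more than 35 N (contact force between tank and dock above 35 N).
It fails at once if the gripper pressed on the dock or clamp with more than 35 N (contact force between the fingers and dock above 35 N).
It fails at once if the ink bottle, the eraser or the matchbox was moved more than 20 mm (distance of any of ink_bottle_mid, eraser_mid, matchbox_mid from where it was at the start of the episode above 0.02 m).
It also fails if it takes over 72 s, if anything falls off the work surface, if the arm or the gripper's body presses on something with over 40 N, if the wrist force passes 120 N, or if a joint passes its speed limit or range.

## Working session

There is one attempt and no reset: what is moved stays moved. The work goes in short steps, Python scripts to look and compute and a tool call to move; the robot and the scene stay as the last step left them, time stands still between calls to the robot, and variables do not carry over. Pictures are saved under pics/ and viewed, at most 10 in all, crops included, and the job is handed in when it is done.

Besides the shell and the picture viewer there is one more tool, called in YAML: its name, and indented under it one key for each argument. jog_arm: Moves the arm, as the interface text tells. Its arguments: {"type":"object","properties":{"plan":{"type":"string"},"grip_force":{"type":"number"}},"required":["plan"]}

```bash
mkdir -p pics
cat > h.py <<'E'
import numpy as np, cv2
from rig import env, imaging, job, models
def cloud(im):
    h,w=im["depth"].shape; f=h/2/np.tan(np.radians(im["fov_y"])/2)
    v,u=np.mgrid[:h,:w]; d=im["depth"]
    p=np.stack([(u-im["cx"])*d/f,(v-im["cy"])*d/f,d],-1)
    T=np.array(im["world_from_camera"]); P=p@T[:3,:3].T+T[:3,3]; P[d==0]=np.nan
    return P
def save(im,n): cv2.imwrite(f"pics/{n}.png",im["pixels"][...,::-1])
E
python3 - <<'E'
from h import *
for c in ["top","side"]:
    im=imaging.get_image(c); save(im,c+"0"); np.savez(c+"0.npz",**im); P=cloud(im)
    print(c,np.array(im["world_from_camera"]).round(3).tolist())
    for q in ["tank","dock","clamp","ink_bottle_mid","eraser_mid","matchbox_mid"]:
        for o in models.outline_of(c,q):
            r=o["region"]; p=P[r]; p=p[~np.isnan(p[:,0])]
            print(q,round(o["confidence"],2),np.round(o["bbox"]),np.median(p,0).round(3) if len(p) else None, np.percentile(p,95,axis=0).round(3) if len(p) else None, np.percentile(p,5,axis=0).round(3) if len(p) else None)
print(env.observe())
E
```

```text
top [[0.066, -0.975, 0.214, 0.327], [-0.998, -0.063, 0.017, -0.023], [-0.003, -0.214, -0.977, 1.124], [0.0, 0.0, 0.0, 1.0]]
tank 0.76 [194. 251.  16.  22.] [0.43  0.181 0.058] [0.451 0.195 0.062] [0.407 0.169 0.013]
tank 0.54 [235. 249.  21.  18.] [0.441 0.076 0.059] [0.454 0.101 0.062] [0.428 0.052 0.041]
dock 0.72 [204. 203.  26.  29.] [0.556 0.169 0.042] [0.584 0.196 0.063] [0.533 0.146 0.013]
dock 0.68 [313. 205.  48. 100.] [ 0.547 -0.124  0.017] [ 0.638 -0.073  0.191] [ 0.456 -0.177  0.01 ]
clamp 0.81 [323. 174.  27.  40.] [ 0.625 -0.124  0.164] [ 0.648 -0.104  0.209] [ 0.596 -0.144  0.095]
ink_bottle_mid 0.9 [203. 203.  23.  29.] [0.556 0.169 0.042] [0.583 0.196 0.063] [0.533 0.147 0.02 ]
eraser_mid 0.38 [323. 175.  25.  41.] [ 0.626 -0.124  0.163] [ 0.649 -0.104  0.209] [ 0.596 -0.145  0.093]
matchbox_mid 0.5 [247. 147.  18.  16.] [0.729 0.069 0.014] [0.745 0.093 0.017] [0.713 0.045 0.007]
side [[0.992, -0.046, 0.12, 0.425], [-0.128, -0.429, 0.894, -1.155], [0.01, -0.902, -0.431, 0.636], [0.0, 0.0, 0.0, 1.0]]
tank 0.84 [220. 203.  21.  22.] [0.427 0.177 0.042] [0.456 0.19  0.0
[... 838 characters left out ...]
   8.38579090e+01, -1.23365376e+01]), 'qvel': array([-0.09532821, -0.04623299,  0.03743241,  0.05881713, -0.06529483,
        0.13348234]), 'joint_efforts': array([ 4.73266591e-04, -4.48247910e+01, -2.31435603e+01, -1.41454084e-04,
        5.86045044e-04,  2.26437578e-06]), 'position': array([0.20999093, 0.50830926, 0.23131381]), 'tool_rot': array([[-9.24231337e-01,  3.81832991e-01, -5.06517725e-05],
       [ 3.81832992e-01,  9.24231338e-01,  7.68855410e-07],
       [ 4.71075298e-05, -1.86299175e-05, -9.99999999e-01]]), 'ft_force': array([0.15554301, 0.64187929, 0.2443605 ]), 'wrist_torque': array([0.02833618, 0.05834976, 0.00063789]), 'gripper_force': 0.0, 'grip_width': 0.08560364813767433}
```

Run:
```python
import numpy as np,cv2
a=np.load("top0.npz")["pixels"][125:290,170:390,::-1]
b=np.load("side0.npz")["pixels"][150:345,190:370,::-1]
a=cv2.resize(a,(480,360),interpolation=cv2.INTER_CUBIC); b=cv2.resize(b,(320,347),interpolation=cv2.INTER_CUBIC)
o=np.zeros((360,800,3),np.uint8);o[:,:480]=a;o[:347,480:]=b
cv2.imwrite("pics/crop0.png",o)
from h import *
im=dict(np.load("top0.npz"));P=cloud(im)
# fits: tank tops
for n,(x0,x1,y0,y1,z0,z1) in dict(A=(.38,.48,.15,.21,.054,.068),B=(.4,.48,.03,.12,.054,.068),block=(.48,.62,-.2,-.05,.046,.058),plate=(.42,.68,-.25,0,.011,.018)).items():
    m=(P[...,0]>x0)&(P[...,0]<x1)&(P[...,1]>y0)&(P[...,1]<y1)&(P[...,2]>z0)&(P[...,2]<z1)
    p=P[m]; r=cv2.minAreaRect(p[:,:2].astype(np.float32)*1000); print(n,len(p),np.round(r[0],1),np.round(r[1],1),r[2],p[:,2].mean().round(4),im["pixels"][m].mean(0).round())
```

```text
A 195 [429.9 184.9] [22.5 53.3] 68.72409057617188 0.0591 [254. 254. 254.]
B 188 [442.5  76.7] [54. 22.] 70.509033203125 0.0593 [255. 224.  12.]
block 376 [ 545.5 -126.8] [117.6  67. ] 4.1835737228393555 0.0513 [107. 101. 100.]
plate 1492 [ 535.4 -126.2] [179.4 119.6] 1.2899143695831299 0.0138 [238. 233. 230.]
```

View pics/crop0.png

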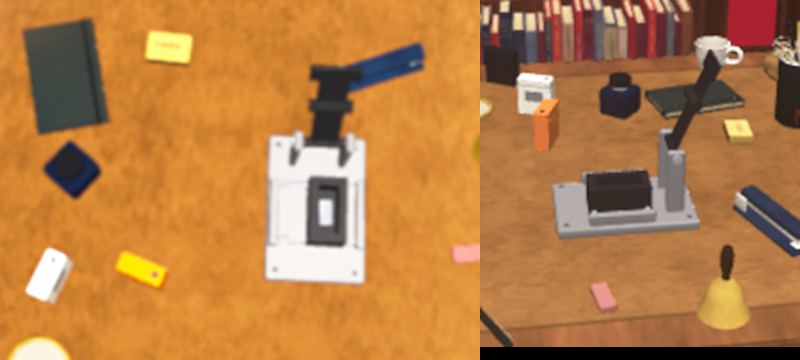

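The crop shows the white tank at crop (48,275), the yellow/orange look-alike at (142,268), and the dock with its block at (326,211), shifted right (−y). The clamp is open at the top. Next I'll move over the white tank.

jog_arm:
  plan: "0 0 -1.15 -3.27 -2.14 0.3 0;0 0 0 -3.27 -2.14 0.3 0;0 0 0 -3.27 -2.14 0.3 0;0 0 0 -3.27 -2.14 0.3 0;0 0 0 -3.27 -2.14 0.3 0;0 0 0 -3.27 -2.14 0.3 0;0 0 0 -3.27 -2.14 0.3 0;0 0 0 -3.27 -2.14 0.3 0;0 0 0 -3.27 -2.14 0.3 0;0 0 0 -3.27 -2.14 0.3 0"
  grip_force: 30

```text
time_s: 1.53
position: [0.4371, 0.1879, 0.2014]
tool_rot: [[-0.932, 0.363, 0.0], [0.363, 0.932, 0.0], [-0.0, 0.0, -1.0]]
ft_force: [0.4, 1.2, -0.5]
grip_width: 0.0855
gripper_force: 0.0
```

```bash
cat >> h.py <<'E'
def goto(x,y,z,yaw):
    """yaw: desired tool-x angle (deg); print turn then shift (cm) in tool axes after the turn"""
    s=env.observe(); R=s["tool_rot"]; p=s["position"]
    a=np.degrees(np.arctan2(R[1,0],R[0,0])); d=(yaw-a+180)%360-180
    c,n=np.cos(np.radians(yaw)),np.sin(np.radians(yaw))
    X=np.array([c,n,0]);Y=np.array([n,-c,0]);e=np.array([x,y,z])-p
    print("pos",p.round(4),"yaw",a.round(2),"tilt z",R[:,2].round(4),"rz",(-d).round(2),"shift cm",(100*np.array([e@X,e@Y,-e[2]])).round(2),"F",s["ft_force"].round(1),"w",s["grip_width"].round(4))
def rect(P,box):
    x0,x1,y0,y1,z0,z1=box
    m=(P[...,0]>x0)&(P[...,0]<x1)&(P[...,1]>y0)&(P[...,1]<y1)&(P[...,2]>z0)&(P[...,2]<z1)
    p=P[m];r=cv2.minAreaRect(p[:,:2].astype(np.float32)*1000);print(len(p),np.round(r[0],1),np.round(r[1],1),round(r[2],2),p[:,2].mean().round(4));return m
E
python3 - <<'E'
from h import *
im=imaging.get_image("wrist");save(im,"w1");P=cloud(im)
print(np.array(im["world_from_camera"]).round(3).tolist())
rect(P,(.38,.48,.14,.23,.054,.066))
goto(.43,.185,.031,158.7)
E
```

```text
[[0.364, 0.896, 0.256, 0.372], [0.932, -0.35, -0.1, 0.214], [0.0, 0.275, -0.961, 0.344], [0.0, 0.0, 0.0, 1.0]]
1820 [429.6 184.9] [21.3 53.4] 68.9 0.0596Traceback (most recent call last):
  File "<stdin>", line 5, in <module>
  File "h.py", line 16, in goto
    print("pos",p.round(4),"yaw",a.round(2),"tilt z",R[:,2].round(4),"rz",(-d).round(2),"shift cm",(100*np.array([e@X,e@Y,-e[2]])).round(2),"F",s["ft_force"].round(1),"w",s["grip_width"].round(4))
                                                                                                                                                                           ^^^^^^^^^^^^^^^^^^^^^
AttributeError: 'float' object has no attribute 'round'
```

View pics/w1.png

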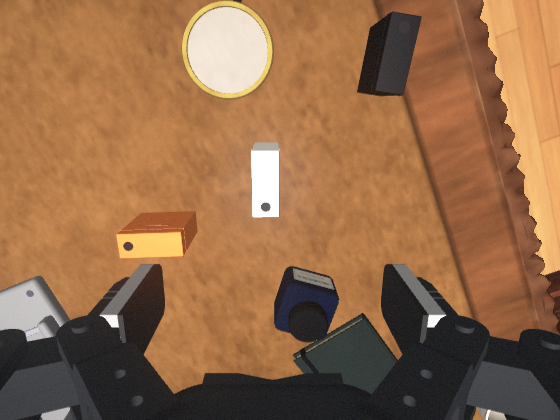

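The wrist view shows the white tank at pixels (265,180) with its long side across the fingers. The position agrees with the top camera to within 1 mm.

```bash
sed -i 's/s\["grip_width"\].round(4)/round(float(s["grip_width"]),4)/' h.py; python3 -c "
from h import *
goto(.4297,.1849,.033,158.9)"
```

```text
pos [0.4409 0.1833 0.2007] yaw 158.45 tilt z [ 0.0017 -0.0023 -1.    ] rz -0.45 shift cm [ 1.1  -0.26 16.77] F [ 4.6 -3.7  0.9] w 0.0853
```

jog_arm:
  plan: "0 0 -0.2 0.49 -0.75 1 0;0 0 0 0 0 2.5 0;0 0 0 0 0 2.5 0;0 0 0 0 0 2.5 0;0 0 0 0 0 1 0;0 0 0 0 0 0 0;0 0 0 0 0 0 0;0 0 0 0 0 0 0"

```text
time_s: 2.25
position: [0.4296, 0.1846, 0.1073]
tool_rot: [[-0.933, 0.36, 0.002], [0.36, 0.933, 0.0], [-0.002, 0.001, -1.0]]
ft_force: [-0.4, 0.5, 0.3]
grip_width: 0.0854
gripper_force: 0.0
```

```bash
python3 -c "
from h import *
goto(.4297,.1849,.033,158.9)"
```

```text
pos [0.4296 0.1846 0.1073] yaw 158.9 tilt z [ 1.8e-03  3.0e-04 -1.0e+00] rz 0.0 shift cm [0.   0.03 7.43] F [-0.4  0.5  0.3] w 0.0854
```

jog_arm:
  plan: "0 0 0 0 0.03 2 0;0 0 0 0 0 2 0;0 0 0 0 0 2 0;0 0 0 0 0 1 0;0 0 0 0 0 0.43 0;0 0 0 0 0 0 0;0 0 0 0 0 0 255;0 0 0 0 0 0 255;0 0 0 0 0 0 255;0 0 0 0 0 0 255"
  grip_force: 40

```text
time_s: 3.08
position: [0.4294, 0.1848, 0.0327]
tool_rot: [[-0.933, 0.36, 0.001], [0.36, 0.933, 0.0], [-0.001, 0.001, -1.0]]
ft_force: [0.1, 0.3, 0.3]
grip_width: 0.0387
gripper_force: 0.0
```

jog_arm:
  plan: "0 0 0 0 0 0 255;0 0 0 0 0 0 255;0 0 0 0 0 0 255;0 0 0 0 0 -1 255;0 0 0 0 0 -1 255;0 0 0 0 0 -2 255;0 0 0 0 0 -3 255;0 0 0 0 0 -3 255;0 0 0 0 0 -3 255;0 0 0 0 0 0 255"

```text
time_s: 3.92
position: [0.4311, 0.1852, 0.1669]
tool_rot: [[-0.933, 0.36, 0.009], [0.36, 0.933, 0.001], [-0.008, 0.005, -1.0]]
ft_force: [0.2, 0.2, -0.4]
grip_width: 0.0216
gripper_force: 39.3
```

```bash
python3 -c "
from h import *
s=env.observe();print(s['gripper_force'])
goto(.5354,-.1262,.20,181.3)
im=dict(np.load('top0.npz'));P=cloud(im)
c=np.array([.5354,-.1262]);a=np.radians(1.29);X=np.array([np.cos(a),np.sin(a)]);Y=np.array([-X[1],X[0]])
q=np.stack([(P[...,:2]-c)@X,(P[...,:2]-c)@Y],-1)*1000
m=(P[...,2]>.046)&(P[...,2]<.057)&(abs(q[...,0])<75)&(abs(q[...,1])<55)&(im['pixels'].sum(-1)<330)
print(m.sum(),np.percentile(q[m],[2,25,50,75,98],axis=0).round(1).tolist())
m=(P[...,2]>.085)&(P[...,2]<.11)&(abs(q[...,0])<80)&(abs(q[...,1])<55)
print(m.sum(),q[m].min(0),q[m].max(0))
"
```

```text
39.343711137771606
pos [0.4311 0.1852 0.1669] yaw 158.92 tilt z [ 0.009   0.0014 -1.    ] rz -22.38 shift cm [ -9.72 -31.37  -3.31] F [ 0.2  0.2 -0.4] w 0.0216
285 [[-47.2, -28.9], [-37.0, -24.0], [-12.4, -7.2], [16.0, 5.6], [52.2, 12.0]]
207 [ 50.56389781 -37.53273223] [73.48101811 38.32679361]
```

jog_arm:
  plan: "0 0 -5.6 0 0 -2.6 255;0 0 -5.6 0 0 -2.6 255;0 0 -5.6 0 0 -2.6 255;0 0 -5.58 0 0 -2.6 255;0 0 0 -1 -2 0 255;0 0 0 -1.6 -3.6 0 255;0 0 0 -1.6 -3.6 0 255;0 0 0 -1.6 -3.6 0 255;0 0 0 -1.6 -3.6 0 255;0 0 0 -1.6 -3.6 0 255"

```text
time_s: 4.75
position: [0.5238, -0.015, 0.2652]
tool_rot: [[-1.0, -0.022, -0.001], [-0.022, 1.0, 0.0], [0.001, 0.0, -1.0]]
ft_force: [0.8, 0.9, -0.5]
grip_width: 0.0216
gripper_force: 39.5
```

jog_arm:
  plan: "0 0 0 -1.6 -3.6 0 255;0 0 0 -1.6 -3.6 0 255;0 0 0 -1.5 -3 0 255;0 0 0 -0.7 -1.6 0 255;0 0 0 0 0 0 255;0 0 0 0 0 0 255;0 0 0 0 0 0 255;0 0 0 0 0 0 255"

```text
time_s: 5.42
position: [0.5799, -0.1288, 0.266]
tool_rot: [[-1.0, -0.024, -0.0], [-0.024, 1.0, 0.0], [0.0, 0.0, -1.0]]
ft_force: [0.0, -0.0, -0.1]
grip_width: 0.0213
gripper_force: 39.5
```

Run:
```python
from h import *
im=imaging.get_image("wrist");save(im,"w2");np.savez("w2.npz",**im);P=cloud(im)
goto(.5354,-.1262,.20,181.3)
rect(P,(.42,.68,-.25,0,.011,.018))
```

```text
pos [ 0.5799 -0.1288  0.2662] yaw -178.64 tilt z [ 1.e-04  1.e-04 -1.e+00] rz 0.06 shift cm [4.44 0.36 6.62] F [ 0.1  0.2 -0.7] w 0.0216
11351 [ 535.9 -126.7] [177.6 119.4] 1.26 0.0137
```

View pics/w2.png

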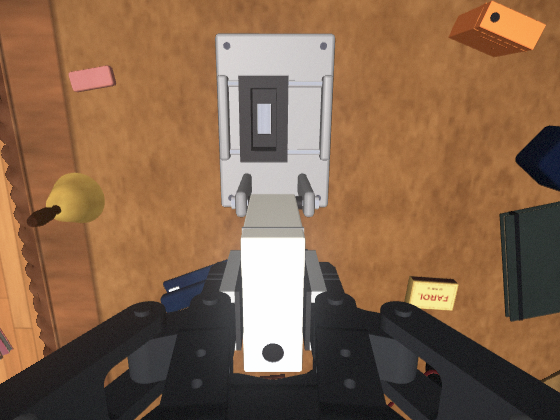

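The wrist view shows the block at pixels (264,118) with the pocket and bright seat inside it, and the held tank upright below. Next I'll measure the rim in world coordinates.

Run:
```python
from h import *
im=dict(np.load("w2.npz"));P=cloud(im);g=im["pixels"].astype(int).sum(-1)
f=210/np.tan(np.radians(im["fov_y"])/2);T=im["world_from_camera"]
def onplane(u,v,z):
    r=T[:3,:3]@np.array([(u-im["cx"])/f,(v-im["cy"])/f,1]);return T[:3,3]+r*(z-T[2,3])/r[2]
m=np.zeros(g.shape,bool);m[65:175,230:300]=True
m&=(P[...,2]>.047)&(P[...,2]<.057)
r=cv2.minAreaRect(P[m][:,:2].astype(np.float32)*1000);print("block depth",m.sum(),r)
# colour edges -> rim plane
d=np.zeros(g.shape,bool);d[65:175,232:300]=g[65:175,232:300]<250
n,l,st,_=cv2.connectedComponentsWithStats(d.astype(np.uint8));k=1+st[1:,4].argmax();print(st[k])
pts=np.argwhere(l==k);W=np.array([onplane(u,v,.052)[:2] for v,u in pts],np.float32)*1000
print("block colour",cv2.minAreaRect(W))
print(im["pixels"][120,232:300].sum(-1).tolist())
print(im["pixels"][70:170,255].astype(int).sum(-1).tolist())
```

```text
block depth 2615 ((528.48193359375, -137.8695831298828), (78.82080841064453, 45.90748596191406), 1.4082329273223877)
[ 239   76   49   85 2561]
block colour ((527.889404296875, -137.96102905273438), (77.4443130493164, 44.91104507446289), 1.209365963935852)
[626, 619, 628, 625, 626, 618, 616, 344, 251, 238, 253, 247, 243, 244, 251, 252, 243, 243, 239, 118, 150, 243, 233, 247, 260, 472, 583, 598, 605, 593, 600, 594, 609, 607, 606, 604, 589, 591, 609, 202, 246, 248, 250, 243, 210, 242, 241, 243, 251, 245, 242, 244, 242, 237, 239, 255, 603, 613, 609, 604, 609, 613, 609, 613, 602, 604, 608, 610]
[626, 624, 618, 627, 616, 502, 248, 259, 245, 250, 258, 254, 252, 250, 252, 249, 255, 240, 163, 221, 254, 255, 253, 252, 253, 252, 253, 254, 246, 259, 245, 255, 257, 249, 252, 249, 243, 255, 257, 251, 248, 253, 241, 242, 255, 249, 248, 245, 249, 241, 247, 245, 244, 250, 251, 242, 246, 241, 249, 243, 250, 238, 249, 240, 251, 225, 247, 247, 245, 253, 236, 239, 238, 253, 244, 234, 229, 136, 145, 141, 148, 210, 237, 246, 245, 233, 243, 229, 235, 231, 241, 272, 459, 614, 611, 614, 610, 606, 612, 607]
```

Run:
```python
from h import *
im=dict(np.load("w2.npz"));P=cloud(im)
m=np.zeros(P.shape[:2],bool);m[180:380,235:310]=True
m&=(P[...,2]>.285)&(P[...,2]<.30)&(im["pixels"].sum(-1)>600)
p=P[m];print(p[:,2].mean(),m.sum(),cv2.minAreaRect(p[:,:2].astype(np.float32)*1000))
v,u=np.where(m);print(u.min(),u.max(),v.min(),v.max())
goto(.5282,-.1379,.125,181.3)
```

```text
0.2931801765651075 7819 ((580.9248046875, -127.88737487792969), (54.47377395629883, 21.829683303833008), 1.2269363403320312)
241 304 237 371
pos [ 0.5799 -0.1288  0.2662] yaw -178.64 tilt z [ 1.e-04  1.e-04 -1.e+00] rz 0.06 shift cm [ 5.19 -0.79 14.12] F [ 0.1  0.2 -0.7] w 0.0216
```

jog_arm:
  plan: "0 0 0.06 1.5 -0.22 0 255;0 0 0 1.9 -0.33 0 255;0 0 0 1.9 -0.33 0 255;0 0 0 0 0 3 255;0 0 0 0 0 4 255;0 0 0 0 0 4 255;0 0 0 0 0 3.1 255;0 0 0 0 0 0 255;0 0 0 0 0 0 255;0 0 0 0 0 0 255"

```text
time_s: 6.3
position: [0.5285, -0.14, 0.1273]
tool_rot: [[-1.0, -0.022, 0.003], [-0.022, 1.0, -0.002], [-0.003, -0.002, -1.0]]
ft_force: [0.2, -0.5, -0.2]
grip_width: 0.0214
gripper_force: 39.4
```

jog_arm:
  plan: "0 0 0 0 0 1 255;0 0 0 0 0 1 255;0 0 0 0 0 0.7 255;0 0 0 0 0 0 255;0 0 0 0 0 0 255;0 0 0 0 0 0 255;0 0 0 0 0 0 255"

```text
time_s: 6.88
position: [0.5276, -0.14, 0.0984]
tool_rot: [[-1.0, -0.021, 0.001], [-0.021, 1.0, -0.0], [-0.001, -0.0, -1.0]]
ft_force: [-0.3, -0.5, -0.8]
grip_width: 0.0212
gripper_force: 39.4
```

Run:
```python
from h import *
goto(.5273,-.1388,.085,181.3)
for c in ["side","wrist"]:
    im=imaging.get_image(c);np.savez(c+"3.npz",**im);save(im,c+"3")
    if c=="side": cv2.imwrite("pics/s3c.png",cv2.resize(im["pixels"][170:290,220:340,::-1],(600,600),interpolation=cv2.INTER_CUBIC))
```

```text
pos [ 0.5276 -0.14    0.0984] yaw -178.78 tilt z [ 6.e-04 -3.e-04 -1.e+00] rz -0.08 shift cm [0.03 0.12 1.34] F [-0.3 -0.5 -0.8] w 0.0212
```

View pics/wrist3.png

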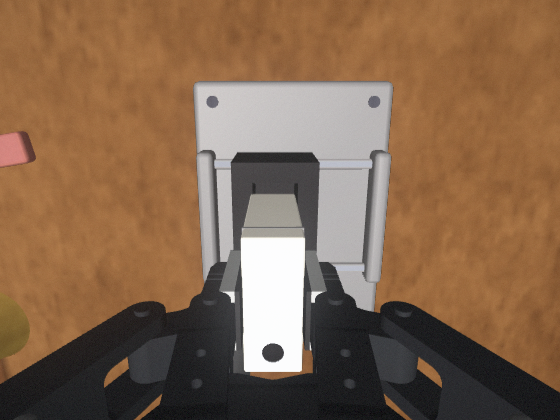

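The held tank sits over the block. The block rim spans columns 232–319, the pocket 253–297, and the tank foot about 249–301. Now a relative measurement.

Run:
```python
from h import *
im=dict(np.load("wrist3.npz"));g=im["pixels"].astype(int).sum(-1)
f=210/np.tan(np.radians(im["fov_y"])/2);T=im["world_from_camera"]
def onplane(u,v,z):
    r=T[:3,:3]@np.array([(u-im["cx"])/f,(v-im["cy"])/f,1]);return (T[:3,3]+r*(z-T[2,3])/r[2])
a=np.radians(1.3)
def dy(p): # dock-y coordinate relative to arbitrary point
    q=p[:2]-np.array([.5276,-.14]); return 1000*(-np.sin(a)*q[0]+np.cos(a)*q[1])
def dx(p):
    q=p[:2]-np.array([.5276,-.14]); return 1000*(np.cos(a)*q[0]+np.sin(a)*q[1])
print(f,im["cx"],im["cy"])
for v in (190,): print(g[v,225:330].tolist())
gx=np.gradient(cv2.GaussianBlur(g.astype(np.float32),(1,5),1),axis=1)
def edge(v,lo,hi,s):
    k=lo+np.argmax(s*gx[v,lo:hi]);w=np.maximum(s*gx[v,k-2:k+3],0);return (w*np.arange(k-2,k+3)).sum()/w.sum()
for v in (162,170,178,186,220,225):
    l,r=edge(v,225,245,-1),edge(v,305,330,1); A,B=dy(onplane(l,v,.052)),dy(onplane(r,v,.052)); print("block",v,l,r,round(A,1),round(B,1),"mid",round((A+B)/2,2))
for v in (260,290,320,350):
    l,r=edge(v,238,248,1),edge(v,298,310,-1); A,B=dy(onplane(l,v,.1254)),dy(onplane(r,v,.1254)); print("top",v,l,r,round(A,1),round(B,1),"mid",round((A+B)/2,2))
for v in (196,198,200):
    l,r=edge(v,240,258,1),edge(v,290,308,-1); z=.0655;A,B=dy(onplane(l,v,z)),dy(onplane(r,v,z)); print("foot",v,l,r,round(A,1),round(B,1),"mid",round((A+B)/2,2))
c=g[140:260,285];print("col285",c.tolist())
```

```text
367.95009506540305 272.47569755577854 204.3537387361533
[577, 579, 580, 582, 579, 576, 482, 222, 225, 207, 226, 221, 226, 207, 223, 226, 211, 227, 222, 217, 210, 220, 222, 220, 226, 212, 215, 161, 119, 135, 163, 223, 218, 227, 220, 211, 216, 226, 224, 206, 222, 210, 226, 213, 216, 224, 216, 220, 217, 220, 218, 216, 219, 213, 216, 214, 213, 211, 211, 216, 215, 216, 210, 213, 217, 215, 214, 214, 207, 136, 126, 127, 129, 213, 211, 220, 212, 216, 217, 215, 207, 205, 201, 213, 200, 211, 207, 204, 208, 218, 207, 216, 209, 300, 548, 542, 557, 549, 544, 554, 553, 554, 553, 553, 547]
block 162 230.42962441377182 318.77500397355504 -20.8 24.9 mid 2.05
block 170 230.48495176747753 318.99261406075817 -20.9 25.1 mid 2.12
block 178 230.71791871973082 318.61331500760457 -20.9 25.0 mid 2.08
block 186 230.96113976461677 318.3033439413232 -20.9 25.0 mid 2.06
block 220 232.04605914410422 317.1822780876591 -20.9 25.0 mid 2.05
block 225 232.21641330218569 317.00728637544364 -20.9 25.0 mid 2.04
top 260 240.56853114271286 304.2539418442647 -10.0 11.7 mid 0.88
top 290 241.95506548244188 302.9184408479967 -9
[... 251 characters left out ...]
418554 -10.5 12.1 mid 0.77
foot 200 248.76928166947195 295.3876631870492 -10.8 12.2 mid 0.72
col285 [578, 582, 578, 573, 576, 574, 574, 573, 568, 574, 568, 544, 310, 136, 123, 125, 117, 114, 127, 120, 117, 130, 161, 219, 219, 218, 212, 217, 217, 204, 212, 206, 209, 216, 219, 217, 212, 201, 211, 214, 216, 216, 219, 220, 216, 206, 216, 218, 208, 206, 215, 210, 203, 250, 405, 452, 456, 456, 456, 455, 459, 455, 453, 462, 458, 462, 456, 462, 468, 462, 464, 460, 463, 472, 465, 464, 469, 465, 464, 462, 467, 474, 475, 474, 465, 471, 457, 319, 468, 471, 473, 474, 482, 475, 480, 486, 490, 626, 748, 756, 759, 760, 759, 760, 759, 760, 760, 759, 758, 760, 758, 759, 759, 759, 760, 760, 760, 759, 760, 760]
```

Run:
```python
from h import *
im=dict(np.load("wrist3.npz"))
f=210/np.tan(np.radians(im["fov_y"])/2);T=im["world_from_camera"]
def onplane(u,v,z):
    r=T[:3,:3]@np.array([(u-im["cx"])/f,(v-im["cy"])/f,1]);return (T[:3,3]+r*(z-T[2,3])/r[2])
print(onplane(285,162.3,.052),onplane(285,193.5,.0655),onplane(285,237,.1254))
```

```text
[ 0.48849576 -0.13346751  0.052     ] [ 0.5016842  -0.13351134  0.0655    ] [ 0.50147879 -0.13548151  0.1254    ]
```

jog_arm:
  plan: "0 0 -0.08 0 0.12 0.3 255;0 0 0 0 0 0.3 255;0 0 0 0 0 0.3 255;0 0 0 0 0 0 255;0 0 0 0 0 0.07 255;0 0 0 0 0 0.07 255;0 0 0 0 0 0.07 255;0 0 0 0 0 0.07 255;0 0 0 0 0 0.07 255;0 0 0 0 0 0.07 255"

```text
time_s: 7.82
position: [0.5274, -0.1387, 0.0848]
tool_rot: [[-1.0, -0.023, 0.0], [-0.023, 1.0, -0.0], [-0.0, -0.0, -1.0]]
ft_force: [-0.5, -0.6, -0.7]
grip_width: 0.0215
gripper_force: 39.4
```

jog_arm:
  plan: "0 0 0 0 0 0.07 255;0 0 0 0 0 0.07 255;0 0 0 0 0 0.07 255;0 0 0 0 0 0 255"

```text
time_s: 8.15
position: [0.5273, -0.1386, 0.0826]
tool_rot: [[-1.0, -0.023, -0.0], [-0.023, 1.0, 0.0], [0.0, 0.0, -1.0]]
ft_force: [0.3, -0.1, -0.7]
grip_width: 0.0213
gripper_force: 39.4
```

jog_arm:
  plan: "0 0 0 0 0 0.08 255;0 0 0 0 0 0.08 255;0 0 0 0 0 0.08 255;0 0 0 0 0 0.08 255;0 0 0 0 0 0.08 255;0 0 0 0 0 0.08 255;0 0 0 0 0 0.08 255;0 0 0 0 0 0.08 255;0 0 0 0 0 0.08 255;0 0 0 0 0 0.08 255"

```text
time_s: 8.98
position: [0.5274, -0.1387, 0.0746]
tool_rot: [[-1.0, -0.023, -0.0], [-0.023, 1.0, 0.0], [0.0, 0.0, -1.0]]
ft_force: [-0.7, -0.0, -0.8]
grip_width: 0.0219
gripper_force: 39.4
```

jog_arm:
  plan: "0 0 0 0 0 0.08 255;0 0 0 0 0 0.08 255;0 0 0 0 0 0.08 255;0 0 0 0 0 0.08 255;0 0 0 0 0 0.08 255;0 0 0 0 0 0.08 255;0 0 0 0 0 0.08 255;0 0 0 0 0 0.08 255;0 0 0 0 0 0.08 255;0 0 0 0 0 0.08 255"

```text
time_s: 9.82
position: [0.5274, -0.1387, 0.0667]
tool_rot: [[-1.0, -0.023, 0.0], [-0.023, 1.0, -0.0], [-0.0, -0.0, -1.0]]
ft_force: [0.3, 0.5, 0.1]
grip_width: 0.0212
gripper_force: 39.4
```

jog_arm:
  plan: "0 0 0 0 0 0.08 255;0 0 0 0 0 0.08 255;0 0 0 0 0 0.08 255;0 0 0 0 0 0.08 255;0 0 0 0 0 0.05 255;0 0 0 0 0 0.04 255;0 0 0 0 0 0 255"

```text
time_s: 10.4
position: [0.5273, -0.1386, 0.0625]
tool_rot: [[-1.0, -0.023, -0.0], [-0.023, 1.0, 0.0], [0.0, 0.0, -1.0]]
ft_force: [-0.4, 0.2, -0.8]
grip_width: 0.0212
gripper_force: 39.4
```

jog_arm:
  plan: "0 0 0 0 0 0.04 255;0 0 0 0 0 0 255"

```text
time_s: 10.57
position: [0.5274, -0.1387, 0.0622]
tool_rot: [[-1.0, -0.023, -0.0], [-0.023, 1.0, 0.0], [0.0, 0.0, -1.0]]
ft_force: [0.9, -0.0, -1.2]
grip_width: 0.0214
gripper_force: 39.4
```

jog_arm:
  plan: "0 0 0 0 0 0.04 255;0 0 0 0 0 0 255"

```text
time_s: 10.73
position: [0.5274, -0.1387, 0.0618]
tool_rot: [[-1.0, -0.023, -0.0], [-0.023, 1.0, 0.0], [0.0, 0.0, -1.0]]
ft_force: [0.2, -0.3, -0.4]
grip_width: 0.0212
gripper_force: 39.4
```

jog_arm:
  plan: "0 0 0 0 0 0.03 255;0 0 0 0 0 0 255"

```text
time_s: 10.9
position: [0.5273, -0.1387, 0.0615]
tool_rot: [[-1.0, -0.023, -0.0], [-0.023, 1.0, -0.0], [0.0, -0.0, -1.0]]
ft_force: [0.8, 0.5, -1.1]
grip_width: 0.0212
gripper_force: 39.4
```

jog_arm:
  plan: "0 0 0 0 0 0.03 255;0 0 0 0 0 0 255"

```text
time_s: 11.07
position: [0.5274, -0.1387, 0.0612]
tool_rot: [[-1.0, -0.023, -0.0], [-0.023, 1.0, 0.0], [0.0, 0.0, -1.0]]
ft_force: [-0.2, 0.2, -0.6]
grip_width: 0.0214
gripper_force: 39.4
```

jog_arm:
  plan: "0 0 0 0 0 0.02 255;0 0 0 0 0 0 255"

```text
time_s: 11.23
position: [0.5274, -0.1387, 0.0611]
tool_rot: [[-1.0, -0.023, 0.0], [-0.023, 1.0, -0.0], [-0.0, -0.0, -1.0]]
ft_force: [0.5, 0.1, -0.1]
grip_width: 0.0212
gripper_force: 39.6
```

jog_arm:
  plan: "0 0 0 0 0 0.02 255;0 0 0 0 0 0 255"

```text
time_s: 11.4
position: [0.5274, -0.1387, 0.061]
tool_rot: [[-1.0, -0.023, 0.0], [-0.023, 1.0, -0.0], [-0.0, -0.0, -1.0]]
ft_force: [-1.0, 0.7, 1.4]
grip_width: 0.0212
gripper_force: 39.9
```

jog_arm:
  plan: "0 0 0 0 0 0.02 255;0 0 0 0 0 0 255"

```text
time_s: 11.57
position: [0.5274, -0.1387, 0.061]
tool_rot: [[-1.0, -0.023, 0.0], [-0.023, 1.0, -0.0], [-0.0, -0.0, -1.0]]
ft_force: [-1.2, 0.5, 4.5]
grip_width: 0.0214
gripper_force: 40.3
```

jog_arm:
  plan: "0 0 0 0 0 0.02 255;0 0 0 0 0 0 255"

```text
time_s: 11.73
position: [0.5275, -0.1387, 0.061]
tool_rot: [[-1.0, -0.023, 0.001], [-0.023, 1.0, -0.0], [-0.001, -0.0, -1.0]]
ft_force: [-2.4, 0.9, 8.5]
grip_width: 0.0213
gripper_force: 40.7
```

jog_arm:
  plan: "0 0 0 0 0 -0.04 255;0 0 0 0 0 0 255;0 0 0 0 0 0 120;0 0 0 0 0 0 120;0 0 0 0 0 0 120;0 0 0 0 0 0 120;0 0 0 0 0 0 120;0 0 0 0 0 0 120;0 0 0 0 0 0 120"

```text
time_s: 12.48
position: [0.5274, -0.1387, 0.0608]
tool_rot: [[-1.0, -0.023, -0.0], [-0.023, 1.0, 0.0], [0.0, 0.0, -1.0]]
ft_force: [-0.7, 0.6, -0.2]
grip_width: 0.0455
gripper_force: 0.0
```

jog_arm:
  plan: "0 0 0 0 0 -0.5 120;0 0 0 0 0 -1 120;0 0 0 0 0 -2 120;0 0 0 0 0 -3 120;0 0 0 0 0 -4 120;0 0 0 0 0 -4 120;0 0 0 0 0 -3 255;0 0 0 0 0 -1 255;0 0 0 0 0 0 255;0 0 0 0 0 0 255"

```text
time_s: 13.32
position: [0.5271, -0.1385, 0.2462]
tool_rot: [[-1.0, -0.023, 0.001], [-0.023, 1.0, -0.0], [-0.001, -0.0, -1.0]]
ft_force: [-1.4, -0.3, -0.4]
grip_width: 0.0003
gripper_force: 0.0
```

Run:
```python
from h import *
goto(.5273,-.1388,.25,181.3)
a=np.radians(1.3);o=np.array([.5275,-.1272])
X=np.array([np.cos(a),np.sin(a)]);Y=np.array([-X[1],X[0]])
for c in ["side","top"]:
    im=imaging.get_image(c);P=cloud(im)
    for t in models.tip_of(c,"clamp_handle")[:1]: 
        u,v=np.round(t["at"]).astype(int);print(c,t,P[v,u])
    for t in models.outline_of(c,"clamp")[:1]:
        p=P[t["region"]];p=p[~np.isnan(p[:,0])];q=np.c_[(p[:,:2]-o)@X,(p[:,:2]-o)@Y,p[:,2]]*1000
        q=q[(q[:,2]>85)&(q[:,2]<240)&(abs(q[:,1])<32)&(q[:,0]<140)&(q[:,0]>50)]
        for z in range(90,230,15):
            s=q[(q[:,2]>=z)&(q[:,2]<z+15)]
            if len(s):print(z,len(s),np.percentile(s,[5,50,95],axis=0).round().tolist())
    m=(abs((P[...,:2]-np.array([.5275,-.1388]))@X)<.02)&(abs((P[...,:2]-np.array([.5275,-.1388]))@Y)<.008)&(P[...,2]<.12)
    print("tank top z",np.percentile(P[m][:,2],[50,80]))
    if c=="side": cv2.imwrite("pics/s4c.png",cv2.resize(im["pixels"][150:290,220:380,::-1],(640,560),interpolation=cv2.INTER_CUBIC))
```

```text
pos [ 0.5271 -0.1385  0.2462] yaw -178.7 tilt z [ 7.e-04 -4.e-04 -1.e+00] rz 0.0 shift cm [-0.02 -0.03 -0.38] F [-1.4 -0.3 -0.4] w 0.0003
side {'at': [321.4, 186.5], 'confidence': 0.9} [ 0.64632826 -0.13418944  0.20510191]
90 57 [[66.0, -20.0, 93.0], [72.0, -4.0, 97.0], [76.0, 19.0, 104.0]]
105 48 [[75.0, -19.0, 106.0], [79.0, -8.0, 112.0], [83.0, 11.0, 119.0]]
120 45 [[82.0, -18.0, 121.0], [85.0, -10.0, 127.0], [89.0, 10.0, 134.0]]
135 34 [[88.0, -18.0, 136.0], [91.0, -9.0, 142.0], [95.0, 9.0, 146.0]]
150 82 [[90.0, -27.0, 153.0], [95.0, -18.0, 162.0], [102.0, 12.0, 165.0]]
165 47 [[101.0, -19.0, 166.0], [105.0, -8.0, 172.0], [109.0, 9.0, 179.0]]
180 52 [[108.0, -27.0, 180.0], [112.0, -8.0, 188.0], [114.0, 11.0, 194.0]]
195 83 [[114.0, -30.0, 196.0], [118.0, -9.0, 203.0], [124.0, 20.0, 210.0]]
210 13 [[120.0, -24.0, 210.0], [121.0, -6.0, 211.0], [124.0, 17.0, 212.0]]
tank top z [0.08805157 0.0887978 ]
90 4 [[73.0, 5.0, 101.0], [73.0, 8.0, 102.0], [75.0, 12.0, 104.0]]
105 23 [[74.0, -1.0, 107.0], [78.0, 8.0, 114.0], [81.0, 13.0, 118.0]]
120 8 [[79.0, 1.0, 121.0], [82.0, 4.0, 124.0], [83.0, 9.0, 125.0]]Traceback (most recent call last):
  File "<stdin>", line 16, in <module>
    return _quantile_unchecked(
        a, q, axis, out, overwrite_input, method, keepdims, weights)
    return _ureduce(a,
                    func=_quantile_ureduce_func,
    ...<5 lines>...
                    overwrite_input=overwrite_input,
                    method=method)
    r = func(a, **kwargs)
    result = _quantile(arr,
                       quantiles=q,
    ...<2 lines>...
                       out=out,
                       weights=wgt)
    slices_having_nans = np.isnan(arr[-1, ...])
                                  ~~~^^^^^^^^^
IndexError: index -1 is out of bounds for axis 0 with size 0
```

View pics/s4c.png

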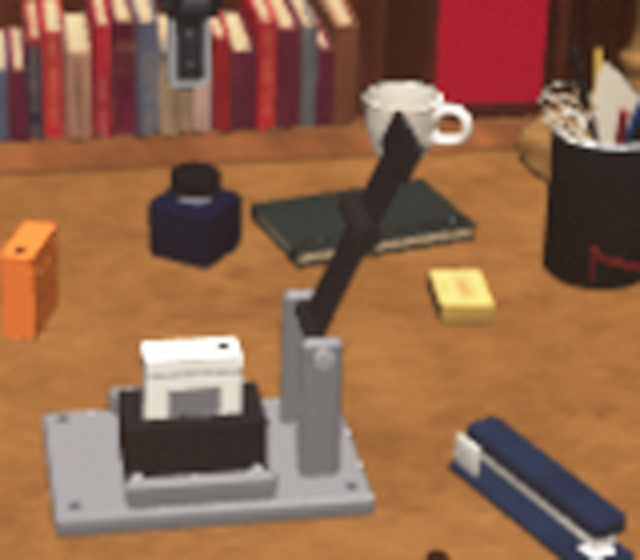

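The side view shows the tank standing upright in the block at (190,380) on the raised seat, top at 88 mm, with the clamp still open. The clamp fit gives about 1.97 rad. I'll now go behind the clamp with the fingers shut.

jog_arm:
  plan: "0 0 0 0 0.4 -1 255;0 0 0 -1 0.75 -1 255;0 0 0 -2.5 0 0 255;0 0 0 -3.5 0 0 255;0 0 0 -3.5 0 0 255;0 0 0 -3 0 0 255;0 0 0 -1.5 0 0 255;0 0 0 0 0 0 255;0 0 0 0 0 0 255;0 0 0 0 0 0 255"

```text
time_s: 14.45
position: [0.6765, -0.1236, 0.2663]
tool_rot: [[-1.0, -0.023, -0.0], [-0.023, 1.0, -0.0], [0.0, -0.0, -1.0]]
ft_force: [-0.4, 0.8, 0.4]
grip_width: -0.0002
gripper_force: 0.0
```

jog_arm:
  plan: "0 0 0 0 0 1 255;0 0 0 0 0 2.5 255;0 0 0 0 0 2.5 255;0 0 0 0 0 1.5 255;0 0 0 0 0 0 255;0 0 0 0 0 0 255;0 0 0 0 0 0 255"

```text
time_s: 15.03
position: [0.6772, -0.124, 0.193]
tool_rot: [[-1.0, -0.023, 0.003], [-0.023, 1.0, -0.001], [-0.003, -0.001, -1.0]]
ft_force: [0.2, -0.3, 0.0]
grip_width: -0.0001
gripper_force: 0.0
```

```bash
cat >> h.py <<'E'
def dockpos():
    s=env.observe();a=np.radians(1.3);e=s["position"]-np.array([.5275,-.127,0]);c,n=np.cos(a),np.sin(a)
    print("dock mm",(1000*np.array([c*e[0]+n*e[1],-n*e[0]+c*e[1],e[2]])).round(1),"F",s["ft_force"].round(1),"tilt",s["tool_rot"][:,2].round(3))
E
python3 - <<'E'
from h import *
dockpos()
im=imaging.get_image("side");cv2.imwrite("pics/s5c.png",cv2.resize(im["pixels"][130:290,220:380,::-1],(560,560),interpolation=cv2.INTER_CUBIC))
E
```

```text
dock mm [149.7  -0.4 193. ] F [ 0.2 -0.3  0. ] tilt [ 0.003 -0.001 -1.   ]
```

View pics/s5c.png

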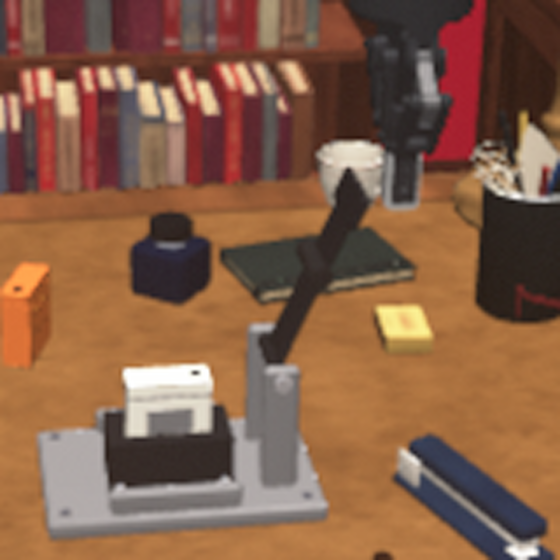

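The side view shows the closed fingers at (402,185), behind and clear of the clamp's free end at (348,190). I'll sweep the clamp forward.

jog_arm:
  plan: "0 0 0 0.5 0 0 255;0 0 0 0.5 0 0 255;0 0 0 0.5 0 0 255;0 0 0 0.5 0 0 255;0 0 0 0.5 0 0 255;0 0 0 0.5 0 0 255;0 0 0 0.6 0 0 255;0 0 0 0.6 0 0 255;0 0 0 0.6 0 0 255;0 0 0 0.6 0 0 255"

```text
time_s: 15.92
position: [0.6224, -0.125, 0.1908]
tool_rot: [[-1.0, -0.023, -0.0], [-0.023, 1.0, 0.0], [0.0, 0.0, -1.0]]
ft_force: [1.2, -0.2, 0.5]
grip_width: -0.0
gripper_force: 0.7
```

jog_arm:
  plan: "0 0 0 0.6 0 0 255;0 0 0 0.6 0 0 255;0 0 0 0.6 0 -0.1 255;0 0 0 0.6 0 -0.1 255;0 0 0 0.6 0 -0.1 255;0 0 0 0.6 0 -0.1 255;0 0 0 0.6 0 -0.1 255;0 0 0 0.6 0 -0.1 255;0 0 0 0.6 0 0 255"

```text
time_s: 16.67
position: [0.5686, -0.1263, 0.1971]
tool_rot: [[-1.0, -0.023, 0.0], [-0.023, 1.0, -0.0], [-0.0, -0.0, -1.0]]
ft_force: [1.6, 1.1, 0.2]
grip_width: -0.0003
gripper_force: 0.6
```

```bash
python3 -c "
from h import *
dockpos()"
```

```text
dock mm [ 41.1  -0.2 197.1] F [1.6 1.1 0.2] tilt [ 0. -0. -1.]
```

jog_arm:
  plan: "0 0 0 0.6 0 0.2 255;0 0 0 0.7 0 0.25 255;0 0 0 0.66 0 0.3 255;0 0 0 0.46 0 0.34 255;0 0 0 0.46 0 0.34 255;0 0 0 0.46 0 0.34 255;0 0 0 0.46 0 0.36 255;0 0 0 0 0 0 255"

```text
time_s: 17.33
position: [0.5301, -0.127, 0.1747]
tool_rot: [[-1.0, -0.022, -0.002], [-0.022, 1.0, 0.001], [0.002, 0.001, -1.0]]
ft_force: [0.3, -0.4, 0.4]
grip_width: -0.0
gripper_force: 0.0
```

jog_arm:
  plan: "0 0 0 0.38 0 0.43 255;0 0 0 0.38 0 0.43 255;0 0 0 0.38 0 0.43 255;0 0 0 0.36 0 0.43 255;0 0 0 0.3 0 0.5 255;0 0 0 0.3 0 0.5 255;0 0 0 0.3 0 0.5 255;0 0 0 0.27 0 0.48 255;0 0 0 0 0 0 255"

```text
time_s: 18.08
position: [0.5036, -0.1275, 0.1375]
tool_rot: [[-1.0, -0.023, -0.002], [-0.023, 1.0, 0.001], [0.002, 0.001, -1.0]]
ft_force: [1.2, 0.1, -0.7]
grip_width: 0.0001
gripper_force: 0.0
```

Run:
```python
from h import *
dockpos()
im=imaging.get_image("side");cv2.imwrite("pics/s6c.png",cv2.resize(im["pixels"][130:290,220:380,::-1],(560,560),interpolation=cv2.INTER_CUBIC))
```

```text
dock mm [-2.390e+01  1.000e-01  1.375e+02] F [ 1.2  0.1 -0.7] tilt [-0.002  0.001 -1.   ]
```

View pics/s6c.png

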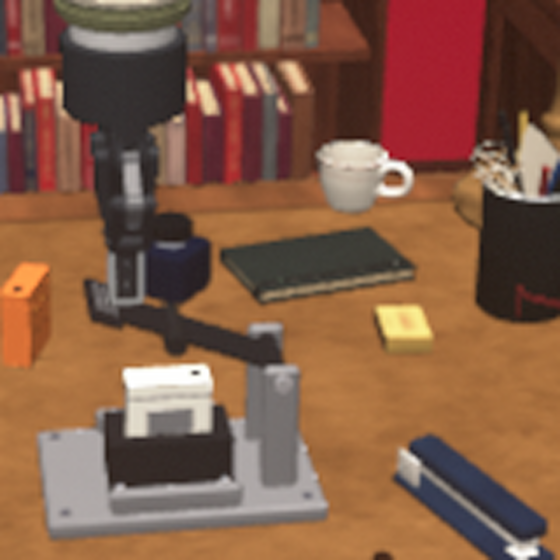

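The side view shows the fingertips at (125,295) on the outer face of the thumb plate, with the clamp at about 0.4 rad. Continuing down.

jog_arm:
  plan: "0 0 0 0.16 0 0.4 255;0 0 0 0.15 0 0.4 255;0 0 0 0.13 0 0.35 255;0 0 0 0.12 0 0.35 255;0 0 0 0.1 0 0.3 255;0 0 0 0.06 0 0.25 255;0 0 0 0.02 0 0.1 255;0 0 0 0.02 0 0.1 255;0 0 0 0 0 0 255"

```text
time_s: 18.88
position: [0.4967, -0.1278, 0.1159]
tool_rot: [[-1.0, -0.023, -0.0], [-0.023, 1.0, 0.0], [0.0, 0.0, -1.0]]
ft_force: [0.4, -0.2, -0.3]
grip_width: 0.0001
gripper_force: 0.0
```

jog_arm:
  plan: "0 0 0 0.01 0 0.08 255;0 0 0 0.01 0 0.08 255;0 0 0 0.01 0 0.08 255;0 0 0 0.01 0 0.08 255;0 0 0 0 0 0.08 255;0 0 0 0 0 0 255"

```text
time_s: 19.38
position: [0.4964, -0.1279, 0.1119]
tool_rot: [[-1.0, -0.023, -0.0], [-0.023, 1.0, 0.0], [0.0, 0.0, -1.0]]
ft_force: [-0.1, 0.5, 0.3]
grip_width: -0.0
gripper_force: 0.1
```

jog_arm:
  plan: "0 0 0 0.01 0 0.08 255;0 0 0 0.01 0 0.08 255;0 0 0 0.01 0 0.08 255;0 0 0 0.01 0 0.08 255;0 0 0 0 0 0 255"

```text
time_s: 19.8
position: [0.496, -0.1279, 0.1087]
tool_rot: [[-1.0, -0.023, -0.0], [-0.023, 1.0, 0.0], [0.0, 0.0, -1.0]]
ft_force: [-0.7, -0.5, -0.6]
grip_width: -0.0003
gripper_force: 0.1
```

jog_arm:
  plan: "0 0 0 0.01 0 0.06 255;0 0 0 0.01 0 0.06 255;0 0 0 0.01 0 0.06 255;0 0 0 0 0 0.06 255;0 0 0 0 0 0 255"

```text
time_s: 20.22
position: [0.4958, -0.1279, 0.1067]
tool_rot: [[-1.0, -0.023, 0.0], [-0.023, 1.0, -0.0], [-0.0, -0.0, -1.0]]
ft_force: [-2.3, 0.0, 4.8]
grip_width: 0.0001
gripper_force: 2.1
```

jog_arm:
  plan: "0 0 0 0.01 0 0.06 255;0 0 0 0.01 0 0.06 255;0 0 0 0.01 0 0.06 255;0 0 0 0 0 0.06 255;0 0 0 0 0 0 255"

```text
time_s: 20.63
position: [0.4955, -0.1279, 0.1046]
tool_rot: [[-1.0, -0.023, 0.001], [-0.023, 1.0, -0.0], [-0.001, -0.0, -1.0]]
ft_force: [-1.6, 0.1, 6.5]
grip_width: -0.0002
gripper_force: 3.4
```

jog_arm:
  plan: "0 0 0 0 0 0.06 255;0 0 0 0.01 0 0.06 255;0 0 0 0 0 0.06 255;0 0 0 0 0 0.06 255;0 0 0 0 0 0 255"

```text
time_s: 21.05
position: [0.4952, -0.1279, 0.1021]
tool_rot: [[-1.0, -0.023, 0.0], [-0.023, 1.0, -0.0], [-0.0, -0.0, -1.0]]
ft_force: [-3.1, 0.9, 6.5]
grip_width: 0.0004
gripper_force: 3.4
```

jog_arm:
  plan: "0 0 0 0 0 0.06 255;0 0 0 0 0 0.06 255;0 0 0 0 0 0.06 255;0 0 0 0 0 0.06 255;0 0 0 0 0 0.06 255;0 0 0 0 0 0.06 255;0 0 0 0 0 0.06 255;0 0 0 0 0 0 255"

```text
time_s: 21.72
position: [0.4949, -0.1279, 0.0978]
tool_rot: [[-1.0, -0.023, -0.001], [-0.023, 1.0, -0.0], [0.001, -0.0, -1.0]]
ft_force: [-4.1, 0.7, 7.2]
grip_width: -0.0003
gripper_force: 3.4
```

jog_arm:
  plan: "0 0 0 0 0 0.04 255;0 0 0 0 0 0.04 255;0 0 0 0 0 0 255"

```text
time_s: 21.97
position: [0.4948, -0.1279, 0.097]
tool_rot: [[-1.0, -0.023, -0.001], [-0.023, 1.0, -0.0], [0.001, -0.0, -1.0]]
ft_force: [-5.2, -0.4, 7.6]
grip_width: -0.0001
gripper_force: 3.6
```

jog_arm:
  plan: "0 0 0 0 0 0.04 255;0 0 0 0 0 0.04 255;0 0 0 0 0 0 255"

```text
time_s: 22.22
position: [0.4948, -0.1279, 0.0962]
tool_rot: [[-1.0, -0.023, -0.001], [-0.023, 1.0, -0.0], [0.001, -0.0, -1.0]]
ft_force: [-4.3, -0.5, 6.7]
grip_width: 0.0001
gripper_force: 3.6
```

jog_arm:
  plan: "0 0 0 0 0 0.04 255;0 0 0 0 0 0.04 255;0 0 0 0 0 0 255"

```text
time_s: 22.47
position: [0.4947, -0.1279, 0.0954]
tool_rot: [[-1.0, -0.023, -0.001], [-0.023, 1.0, -0.0], [0.001, -0.0, -1.0]]
ft_force: [-3.9, -0.2, 7.2]
grip_width: -0.0001
gripper_force: 3.6
```

jog_arm:
  plan: "0 0 0 0 0 0.03 255;0 0 0 0 0 0.02 255;0 0 0 0 0 0 255"

```text
time_s: 22.72
position: [0.4947, -0.1279, 0.0949]
tool_rot: [[-1.0, -0.023, -0.001], [-0.023, 1.0, -0.0], [0.001, -0.0, -1.0]]
ft_force: [-5.2, -0.0, 7.6]
grip_width: -0.0002
gripper_force: 3.8
```

jog_arm:
  plan: "0 0 0 0 0 0.03 255;0 0 0 0 0 0 255"

```text
time_s: 22.88
position: [0.4947, -0.1279, 0.0946]
tool_rot: [[-1.0, -0.023, -0.001], [-0.023, 1.0, -0.0], [0.001, -0.0, -1.0]]
ft_force: [-5.3, -0.8, 8.1]
grip_width: 0.0003
gripper_force: 3.9
```

jog_arm:
  plan: "0 0 0 0 0 0.03 255;0 0 0 0 0 0 255"

```text
time_s: 23.05
position: [0.4947, -0.1279, 0.0943]
tool_rot: [[-1.0, -0.023, -0.001], [-0.023, 1.0, -0.0], [0.001, -0.0, -1.0]]
ft_force: [-4.7, 0.8, 7.0]
grip_width: -0.0003
gripper_force: 3.9
```

jog_arm:
  plan: "0 0 0 0 0 0.03 255;0 0 0 0 0 0 255"

```text
time_s: 23.22
position: [0.4947, -0.1279, 0.094]
tool_rot: [[-1.0, -0.023, -0.001], [-0.023, 1.0, -0.0], [0.001, -0.0, -1.0]]
ft_force: [-4.5, 0.6, 7.9]
grip_width: -0.0002
gripper_force: 4.0
```

jog_arm:
  plan: "0 0 0 0 0 0.03 255;0 0 0 0 0 0 255"

```text
time_s: 23.38
position: [0.4947, -0.1279, 0.0939]
tool_rot: [[-1.0, -0.023, -0.001], [-0.023, 1.0, -0.0], [0.001, -0.0, -1.0]]
ft_force: [-6.5, 0.1, 10.7]
grip_width: -0.0003
gripper_force: 5.2
```

jog_arm:
  plan: "0 0 0 0 0 0.02 255;0 0 0 0 0 0 255;0 0 0 0 0 0 255;0 0 0 0 0 0 255"

```text
time_s: 23.72
position: [0.4947, -0.1279, 0.0939]
tool_rot: [[-1.0, -0.023, -0.001], [-0.023, 1.0, -0.0], [0.001, -0.0, -1.0]]
ft_force: [-7.0, 0.9, 11.6]
grip_width: -0.0001
gripper_force: 6.0
```

jog_arm:
  plan: "0 0 0 0 0 -0.2 255;0 0 0 0 0 -0.5 255;0 0 0 0 0 -1 255;0 0 0 0 0 -2 255;0 0 0 0 0 -3 255;0 0 0 0 0 -3 255;0 0 0 0 0 -1.5 255;0 0 0 0 0 0 255;0 0 0 0 0 0 255;0 0 0 0 0 0 255"

```text
time_s: 24.55
position: [0.4949, -0.1277, 0.2041]
tool_rot: [[-1.0, -0.023, -0.002], [-0.023, 1.0, 0.001], [0.002, 0.001, -1.0]]
ft_force: [0.6, -0.8, -0.3]
grip_width: -0.0004
gripper_force: 0.0
```

Run:
```python
from h import *
im=imaging.get_image("side");P=cloud(im);cv2.imwrite("pics/s7c.png",cv2.resize(im["pixels"][150:290,220:380,::-1],(640,560),interpolation=cv2.INTER_CUBIC))
a=np.radians(1.3);X=np.array([np.cos(a),np.sin(a)]);q=(P[...,:2]-np.array([.5275,-.127]));dx=q@X;dy=q@np.array([-X[1],X[0]])
for x in (-50,-30,-10,10,30,50):
    m=(abs(dx*1000-x)<6)&(abs(dy)<.015)&(P[...,2]>.08)&(P[...,2]<.12);print(x,m.sum(),np.median(P[m][:,2]).round(4) if m.any() else None)
for c in ("top",):
    im=imaging.get_image(c);P=cloud(im);rect(P,(.44,.53,-.17,-.09,.085,.1))
```

```text
-50 35 0.094
-30 33 0.0942
-10 48 0.0935
10 31 0.0937
30 33 0.0938
50 33 0.094
48 [ 500.1 -133.9] [48.2  8.7] 62.88 0.0933
```

View pics/s7c.png

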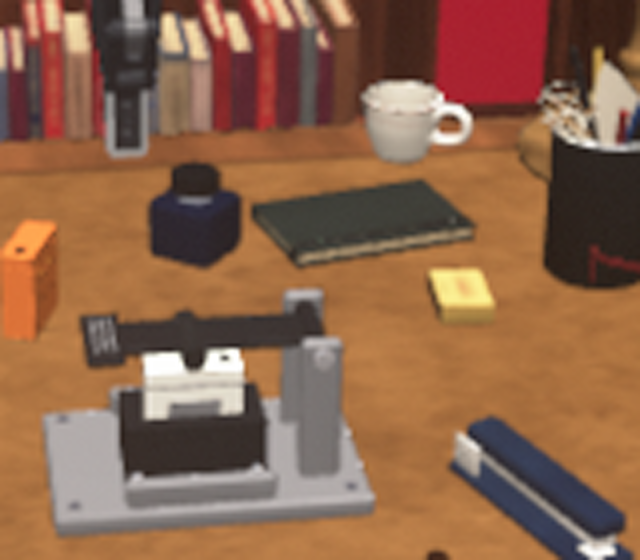

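The side view shows the clamp level from (100,340) to (310,325), with its top at 94 mm along its whole length, so it is shut. The tank is pressed down under the bar at (193,385), and the gripper is clear. Handing in.

```bash
python3 -c "
from h import *
print(job.close_job())"
```

```text
the job is handed in; nothing more can be done
None
```

The white ink tank was set on the raised seat and let go, the clamp was pressed shut over it (level at 94 mm, peak measured force about 14 N), and the job is handed in; I did not measure the tank's final height or re-check where the bystanders stand.

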